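Make up an empty wick reel on the bench winder

ROBOT

A 7-joint arm with a two-finger parallel gripper is mounted at the origin on the work surface. World frame = base frame: x ahead of the robot, y to its left, z up, the work surface at z = 0. Lengths are in m, angles in rad, forces in N, time in s.
With the tool pointing down it reaches from about 0.4 to 0.85 m from the base axis. Payload 10.4 kg.
Tool frame: the origin (TCP) lies midway between the tips of the shut fingers; the grasp point (between the pads) lies 19 mm behind it (pinch_z is the distance from the TCP to the grasp point, in m); y points along the fingers, z is the direction in which the jaws open and shut, and the axes are right-handed (so a half turn about y gives the same grasp; the last joint's range is limited). The gripper opens to 87 mm and grips with 3 to 60 N. Pads are 19 mm wide; open, the fingers measure 117 mm over their backs; the gripper's body (75 mm by 190 mm) begins 51 mm behind the grasp point.
Start: joints at [-0.023, 0.332, -0.065, 1.46, 0.022, 1.35, -0.088], TCP at [0.625, 0, 0.183] pointing down, gripper open.
Joint ranges: [-2.6, 2.6], [-0.5, 2.12], [-1.47, 1.34], [0.16, 2.42], [-1.27, 4.41], [0.06, 2.06], [-2.6, 2.6]. Speed limits (rad/s): [2.22, 2.22, 2.79, 2.79, 3.14, 3.14, 3.14].

INTERFACE

Orientations are given as a unit quaternion [x, y, z, w].
In Python, from rig import * gives the robot as it stands.
- The arm moves only by the tool play_rows, never from a script. Its argument "moves" is a list of rows, each an object of numbers: "x", "y", "z": the shift along the tool's x, y, z in units of 25 mm (1.0 is 25 mm); "ax", "ay", "az": the turn, a rotation vector about the tool's x, y, z in units of 5 degrees (1.0 is 5 degrees); "claw": the opening, from 0 (shut) to 1 (fully open). In form: [{"x": .., "y": .., "z": .., "ax": .., "ay": .., "az": .., "claw": ..}, ...]. A call has exactly 8 rows; each row is the pose to reach, as a shift and turn from the pose measured when the call began, along the tool's axes at that moment; what a row does not reach only later rows make up. A row lasts 1/10 s, in which the tool goes at most 50 mm and 8.59 degrees, less where a joint would pass 70% of its speed; a pose out of reach is approached as far as the arm can. A call with a gripper value outside its range is refused whole. The fingers move at their own pace and stop on an object; "force" is the grip in N (left out, the last holds). Time passes only in rows, so rows that repeat a pose let the fingers close, or fill a call up. It gives the time, the measured TCP pose, the force and the opening at its end, in the units of the state.
- get_state(): the state, without advancing time (a new reading comes with each control period).
- snapshot(name): name is "scene" or "side" or "wrist"; returns a dict with "frame" (420x560x3 uint8, red, green, blue), "fx", "fy", "cx", "cy" (pixels), "rvec" (rotation vector, rad) and "tvec" (3), from world to camera coordinates, as OpenCV has them. Camera axes: x right, y down, z forward; pixel columns grow to the right and rows downward; lengths in m; the calibration is good to about 2 mm. A picture is of the moment at which its call begins. There is no depth.
- job_done(): hands the job in, once; it reports no verdict.
The state is a dict: "time": time; "joints": joint angles; "qd": joint speeds; "joint_efforts": joint torques, N m; "tcp_pos": TCP position; "tcp_rot": TCP orientation; "contact_force": force on the tool from outside, world axes, zero at the start; "torque": the same for the moment, N m; "gripper_width": finger opening in m.
Only numpy, scipy, OpenCV 4.12 (cv2) and the standard library are available. Lean on these libraries where they do the work, as an engineer would, in place of code of your own. Each camera call takes 0.05 s, during which the arm holds its last target. There are 200 camera calls.

TASK

Make up an empty wick reel on the bench winder in the candle workshop: lower the tall flanged core (the one with a pointed nose on top), flange down, over the winder's spigot until it sits flat, then lower the wider of the two flanged caps, flange down, over the core's nose until it sits flat on the core. Set them down rather than drop them, leave the squat spare core where it lies, and let go of the finished reel.

Things in the scene. Friction and masses are not known exactly. Their poses are not given: they have to be found in the camera images.
- core: Tall aluminium reel core, loose, flange down on the table, 90 mm high, 250 to 490 g. Flange 100 mm dia, 8 thick; barrel 42 mm dia from 8 to 70 mm up (grip here); flat top at 70; nose from 70 to 90, 23 mm dia for 5 mm, then tapering to 8. Blind bore below: 32 mm dia, 32 deep. Origin: centre of the underside; z up its axis; round.
- cap: Wide aluminium reel cap, loose, flange down on the table, 45 mm high, 110 to 220 g. Flange 76 mm dia, 8 thick; boss 38 mm dia from 8 to 45 mm up (grip here). Blind bore below: 28 mm dia, 26 deep, fits over the core's nose. Seated, its origin is 70 mm above the core's. The other cap's flange is only 50 mm. Origin: centre of the underside; z up its axis; round.
- seat (a point): Centre of the winder's seating face, z up: top, 57 mm above the table, of a fixed dark steel disc 108 mm dia on a grey box 140 mm square, 45 high. From here a steel spigot rises 26 mm: 27 mm dia for 6 mm, then tapering to 10 at the tip. Seated, the core's origin is at this point.
- squat_core: Spare squat aluminium core, loose on the table, not for this reel, leave it: flange 100 mm dia, 8 thick, wide open barrel 58 mm dia, 34 mm high in all, no nose. Origin: centre of the underside.
Things that resemble listed ones, but are neither listed nor needed, are in the scene too. Leave any purple or turquoise look-alike of the cap alone.

How it is judged:
On the way:
1. the tall core sits flange down and flat on the winder's seat, over its spigot (horizontal distance between core and seat below 0.01 m and z of core in the frame of seat between -0.006 and 0.006 m and angle between core's own z axis and vertical below 0.17 rad), for 0.2 s.
At the end, for the whole second after the job is handed in: The tall core stands on the winder's seat (centres within 10 mm sideways, origin within 6 mm of the seat's height, upright within 10 degrees), the wide cap sits on the core (centres within 10 mm, cap's origin 64 to 76 mm above the core's, upright within 10 degrees), and both are at rest (all of step 1 and horizontal distance between cap and core below 0.01 m and z of cap in the frame of core between 0.064 and 0.076 m and angle between cap's own z axis and vertical below 0.17 rad and linear speed of each of core, cap below 0.03 m/s and angular speed of each of core, cap below 0.3 rad/s); the robot touches nothing.
It fails at once if the squat spare core was moved more than 40 mm (distance of squat_core from where it was at the start of the episode above 0.04 m).
It fails at once if the core was dropped onto the winder (faster than 0.8 m/s over the spigot, within 60 mm of the seat) (horizontal distance between core and seat below 0.02 m and z of core in the frame of seat between -0.01 and 0.06 m and linear speed of core above 0.8 m/s).
It fails at once if the cap was dropped onto the core (faster than 0.8 m/s over the nose, within 60 mm of its seat) (horizontal distance between cap and core below 0.02 m and z of cap in the frame of core between 0.06 and 0.13 m and linear speed of cap above 0.8 m/s).
It also fails if it takes over 72 s, if anything falls off the work surface, if the arm or the gripper's body presses on something with over 40 N, if the wrist force passes 120 N, or if a joint passes its speed limit or range.

## Working session

There is one attempt and no reset: what is moved stays moved. The work goes in short steps, Python scripts to look and compute and a tool call to move; the robot and the scene stay as the last step left them, time stands still between calls to the robot, and variables do not carry over. Pictures are saved under pics/ and viewed, about 8 in all and at most 12, crops included, and the job is handed in when it is done.

Besides the shell and the picture viewer there is one more tool, called as name([rows], argument=value, ...), one row to a line, values as JSON. play_rows: Moves the arm, as the interface text tells. Its arguments: {"type":"object","properties":{"moves":{"type":"array"},"force":{"type":"number"}},"required":["moves"]}

```bash
mkdir -p pics; python3 - <<'E'
from rig import *
import cv2,numpy as np
s=get_state();print(s)
for n in ("scene","side"):
    d=snapshot(n);cv2.imwrite(f"pics/{n}0.png",d["frame"][:,:,::-1]);
    R=cv2.Rodrigues(np.array(d["rvec"]))[0];print(n,d["fx"],d["cx"],d["cy"],-R.T@np.array(d["tvec"]),R.round(2).tolist())
E
```

```text
{'time': 0.0, 'joints': array([-0.02254477,  0.33293965, -0.06469389,  1.46094245,  0.02156848,
        1.3498849 , -0.08849159]), 'qd': array([-1.44148331e-03,  1.83770146e-04,  1.78091338e-05,  1.19761236e-04,
        2.44814082e-03, -9.94381378e-04, -8.61848257e-05]), 'joint_efforts': array([-1.20520472e-04, -6.23245955e+01,  2.44190963e-02, -3.89891267e+01,
       -6.13984605e-02,  3.97891912e-02,  1.87085252e-04]), 'tcp_pos': array([ 6.24554254e-01, -3.45913629e-05,  1.82011087e-01]), 'tcp_rot': array([-0.50036971,  0.50037002, -0.49964896,  0.49961076]), 'contact_force': array([ 0.31250241, -0.23405732,  0.28870716]), 'torque': array([ 0.02592267,  0.05039244, -0.0301638 ]), 'gripper_width': 0.08676710668770099}
scene 468.63392002825026 274.97877486979996 221.21192176073455 [ 0.92967902 -0.82929756  0.79575735] [[0.86, 0.51, -0.01], [0.3, -0.53, -0.8], [-0.41, 0.68, -0.61]]
side 463.05588728901523 282.4907514090266 216.95525405137076 [ 0.17849988 -0.8229639   0.65694763] [[0.94, -0.33, 0.01], [-0.18, -0.55, -0.82], [0.27, 0.77, -0.58]]
```

View pics/scene0.png

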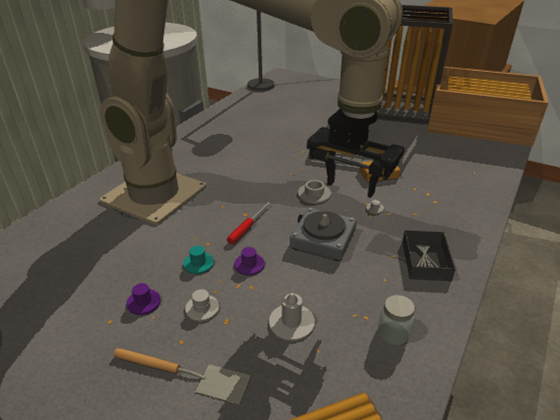

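View pics/side0.png

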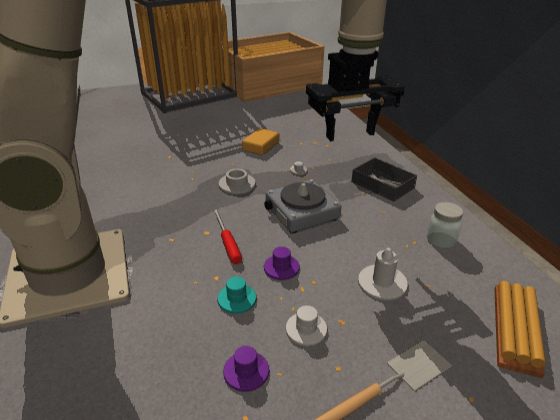

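The tall core is at scene (291,310) and side (383,275). The white wide cap is at scene (201,303) and side (306,325). The winder disc is at scene (324,224) and side (302,195). Next I'll segment them and cast rays.

```bash
cat > h.py <<'E'
from rig import *
import cv2,numpy as np
from scipy.spatial.transform import Rotation as Ro
def cam(d):
    K=np.array([[d["fx"],0,d["cx"]],[0,d["fy"],d["cy"]],[0,0,1.]]);R=cv2.Rodrigues(np.array(d["rvec"]))[0];return K,R,np.array(d["tvec"])
def ray(d,px,z):
    K,R,t=cam(d);c=-R.T@t
    px=np.atleast_2d(np.asarray(px,float));v=(R.T@np.linalg.inv(K)@np.c_[px,np.ones(len(px))].T).T
    return c+v*((z-c[2])/v[:,2])[:,None]
def proj(d,P):
    K,R,t=cam(d);p=(K@(R@np.atleast_2d(P).T+t[:,None])).T;return p[:,:2]/p[:,2:]
def rel(P,Q=None):
    "shift in move units from the current tool pose to world point P"
    s=get_state();return Ro.from_quat(s["tcp_rot"]).inv().apply(np.array(P)-s["tcp_pos"])/.025
E
python3 - <<'E'
from h import *
rows=[]
for n,pts in (("scene",[(291,312),(201,303),(324,228)]),("side",[(383,272),(306,323),(302,200)])):
    d=snapshot(n);f=d["frame"];r=[]
    hsv=cv2.cvtColor(f,cv2.COLOR_RGB2HSV)
    m=((hsv[...,2]>125)&(hsv[...,1]<60)).astype(np.uint8)
    nn,lab,st,ce=cv2.connectedComponentsWithStats(m)
    for i,(u,v) in enumerate(pts):
        r.append(cv2.resize(f[v-35:v+35,u-35:u+35],(266,266),interpolation=cv2.INTER_CUBIC))
        k=[(st[j].tolist(),ce[j].round(1).tolist()) for j in range(1,nn) if st[j][4]>30 and abs(ce[j]-[u,v]).max()<30]
        print(n,i,k)
    rows.append(np.hstack(r))
cv2.imwrite("pics/mos.png",np.vstack(rows)[:,:,::-1])
E
```

```text
scene 0 [([284, 293, 19, 12, 72], [295.1, 297.8]), ([269, 306, 13, 22, 170], [275.0, 315.8]), ([291, 306, 23, 33, 380], [304.3, 324.0])]
scene 1 [([192, 289, 26, 30, 336], [205.9, 301.5]), ([185, 299, 8, 14, 66], [188.5, 305.2])]
scene 2 []
side 0 [([362, 244, 29, 16, 122], [377.7, 252.0]), ([349, 254, 14, 12, 59], [355.8, 260.2]), ([358, 263, 23, 35, 407], [367.8, 279.8]), ([394, 269, 14, 23, 201], [400.5, 279.9])]
side 1 [([286, 302, 41, 42, 697], [304.5, 321.1])]
side 2 []
```

View pics/mos.png

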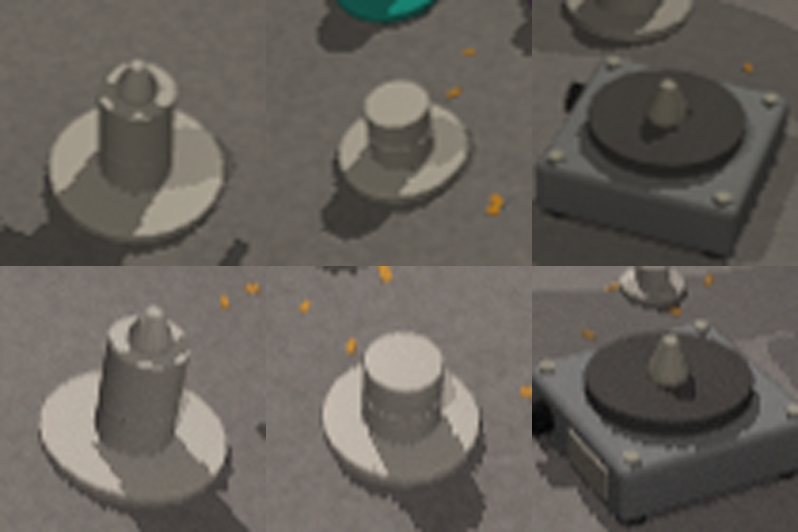

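The mosaic shows clear top features: the core's flat top and nose tip, the cap's top disc, and the spigot tip and disc. I'll cast rays onto those heights.

```bash
python3 - <<'E'
from h import *
ds={n:snapshot(n) for n in("scene","side")}
for l,n,p,z in [("core","scene",(292.1,301.2),.07),("core","scene",(292.3,294.1),.09),("core","side",(388.3,248.8),.09),
 ("cap","scene",(200.5,295.4),.045),("cap","side",(307,313),.045),("seat","scene",(324.8,214.8),.083),("seat","scene",(324.3,223.8),.057),("seat","side",(303.3,184.2),.083),("seat","side",(303,193.4),.057),
 ("squat","scene",(314,186),.034),("squat","side",(236,175),.034)]:
    print(l,n,z,ray(ds[n],p,z)[0].round(4))
d=snapshot("wrist");cv2.imwrite("pics/w0.png",d["frame"][:,:,::-1])
K,R,t=cam(d);print(-R.T@t,R.round(2).tolist())
s=get_state();print(Ro.from_quat(s["tcp_rot"]).as_matrix().round(3))
E
```

```text
core scene 0.07 [ 0.6102 -0.2329  0.07  ]
core scene 0.09 [ 0.6098 -0.2319  0.09  ]
core side 0.09 [ 0.607  -0.2306  0.09  ]
cap scene 0.045 [ 0.4171 -0.2978  0.045 ]
cap side 0.045 [ 0.4126 -0.2969  0.045 ]
seat scene 0.083 [0.5446 0.0579 0.083 ]
seat scene 0.057 [0.5464 0.0545 0.057 ]
seat side 0.083 [0.5428 0.0586 0.083 ]
seat side 0.057 [0.5429 0.0586 0.057 ]
squat scene 0.034 [0.4278 0.2326 0.034 ]
squat side 0.034 [0.42   0.2354 0.034 ]
[0.62491379 0.07890492 0.38546279] [[1.0, 0.0, -0.0], [0.0, -0.96, 0.29], [-0.0, -0.29, -0.96]]
[[ 0. -0.  1.]
 [-1.  0.  0.]
 [-0. -1. -0.]]
```

play_rows([
  {"x": 1.5, "y": -0.7, "z": -0.2, "claw": 1},
  {"x": 3, "y": -0.7, "z": -0.4, "claw": 1},
  {"x": 4.5, "y": -0.7, "z": -0.6, "claw": 1},
  {"x": 6, "y": -0.7, "z": -0.64, "claw": 1},
  {"x": 7.5, "y": -0.7, "z": -0.64, "claw": 1},
  {"x": 9.25, "y": -0.7, "z": -0.64, "claw": 1},
  {"x": 9.25, "y": -0.7, "z": -0.64, "claw": 1},
  {"x": 9.25, "y": -0.7, "z": -0.64, "claw": 1},
], force=30)

```text
invalid input at $.moves[0]: expected keys x, y, z, ax, ay, az, claw
```

```bash
python3 - <<'E'
from h import *
d=snapshot("wrist");f=d["frame"].copy()
print(get_state()["tcp_pos"],proj(d,[[.6085,-.2315,.09],[.6085,-.2315,.008]]))
cv2.imwrite("pics/w1.png",f[:,:,::-1])
for n,p in (("scene",(141,289)),("scene",(198,251)),("scene",(249,253))): print(ray(snapshot(n),p,.045))
E
```

```text
[6.24953665e-01 1.87716726e-05 1.82738135e-01] [[263.28448588 406.78220936]
 [266.0091493  353.85095167]]
[[ 0.28990603 -0.34879824  0.045     ]]
[[ 0.32014714 -0.18267281  0.045     ]]
[[ 0.43238456 -0.12666715  0.045     ]]
```

View pics/w1.png

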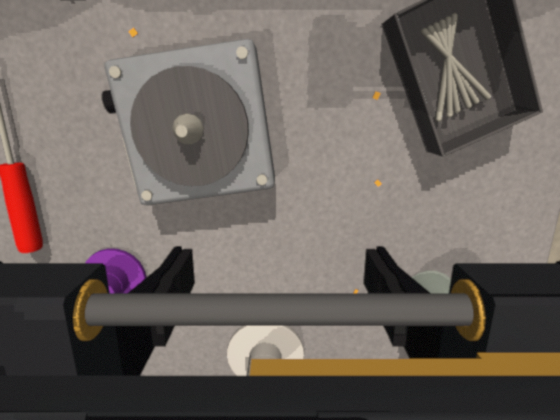

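The move was refused because every key is required. The wrist view from the start pose still helps: the spigot tip is at (182,130), the disc centre at (190,126), and the core flange at about (265,352), which matches the projected (266,354). I'll resend with all keys.

play_rows([
  {"x": 1.5, "y": -0.7, "z": -0.2, "ax": 0, "ay": 0, "az": 0, "claw": 1},
  {"x": 3, "y": -0.7, "z": -0.4, "ax": 0, "ay": 0, "az": 0, "claw": 1},
  {"x": 4.5, "y": -0.7, "z": -0.64, "ax": 0, "ay": 0, "az": 0, "claw": 1},
  {"x": 6, "y": -0.7, "z": -0.64, "ax": 0, "ay": 0, "az": 0, "claw": 1},
  {"x": 7.5, "y": -0.7, "z": -0.64, "ax": 0, "ay": 0, "az": 0, "claw": 1},
  {"x": 9.25, "y": -0.7, "z": -0.64, "ax": 0, "ay": 0, "az": 0, "claw": 1},
  {"x": 9.25, "y": -0.7, "z": -0.64, "ax": 0, "ay": 0, "az": 0, "claw": 1},
  {"x": 9.25, "y": -0.7, "z": -0.64, "ax": 0, "ay": 0, "az": 0, "claw": 1},
], force=30)

```text
time: 1.35
tcp_pos: [0.6086, -0.2325, 0.2001]
tcp_rot: [-0.499, 0.501, -0.501, 0.499]
contact_force: [0.4, 1.3, 0.4]
gripper_width: 0.0866
```

```bash
python3 - <<'E'
from h import *
d=snapshot("wrist")
R=cam(d)[1]
s=get_state();print(s["tcp_pos"],Ro.from_quat(s["tcp_rot"]).as_matrix().round(3),rel([.6085,-.2315,.033]))
cv2.imwrite("pics/w2.png",d["frame"][:,:,::-1])
print(proj(d,[[.6085,-.2315,.09],[.6085,-.2315,.008],[.6585,-.2315,.008],[.5585,-.2315,.008]]).round())
# seat from wrist at the start pose: camera offset from tcp constant, R unchanged
c=np.array([.62491,.07890,.38546]);K=cam(d)[0];Rw=R
for p,z in (((182,130),.083),((190,126),.057)):
    v=Rw.T@np.linalg.inv(K)@np.array([*p,1]);print("seat",c+v*(z-c[2])/v[2])
E
```

```text
[ 0.60909354 -0.23074861  0.20018885] [[ 0.    -0.     1.   ]
 [-1.     0.001  0.   ]
 [-0.001 -1.    -0.   ]] [ 0.03427048  6.68753475 -0.02345975]
[[279. 191.]
 [279. 174.]
 [322. 173.]
 [235. 174.]]
seat [0.54282838 0.05670015 0.083     ]
seat [0.54339361 0.05836279 0.057     ]
```

View pics/w2.png

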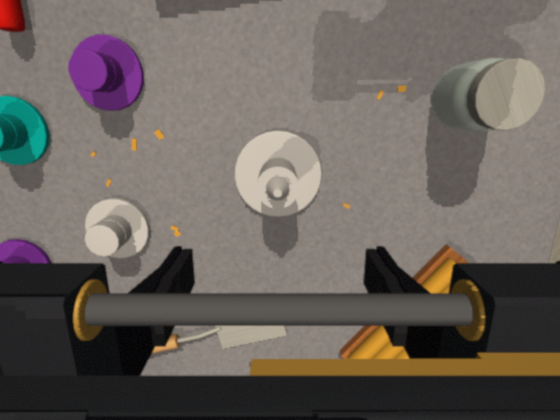

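The nose tip is at (278,187) and the flange centre at (278,173), within a few pixels of prediction. Descending.

play_rows([
  {"x": 0, "y": 1, "z": -0.05, "ax": 0, "ay": 0, "az": 0, "claw": 1},
  {"x": 0, "y": 2, "z": -0.05, "ax": 0, "ay": 0, "az": 0, "claw": 1},
  {"x": 0, "y": 3, "z": -0.05, "ax": 0, "ay": 0, "az": 0, "claw": 1},
  {"x": 0, "y": 4, "z": -0.05, "ax": 0, "ay": 0, "az": 0, "claw": 1},
  {"x": 0, "y": 5, "z": -0.05, "ax": 0, "ay": 0, "az": 0, "claw": 1},
  {"x": 0, "y": 6, "z": -0.05, "ax": 0, "ay": 0, "az": 0, "claw": 1},
  {"x": 0, "y": 6.7, "z": -0.05, "ax": 0, "ay": 0, "az": 0, "claw": 1},
  {"x": 0, "y": 6.7, "z": -0.05, "ax": 0, "ay": 0, "az": 0, "claw": 1},
])

```text
time: 2.2
tcp_pos: [0.6065, -0.2281, 0.0301]
tcp_rot: [-0.501, 0.501, -0.498, 0.5]
contact_force: [-0.6, 0.7, 0.1]
gripper_width: 0.0872
```

play_rows([
  {"x": 0, "y": 0, "z": 0, "ax": 0, "ay": 0, "az": 0, "claw": 0.2},
  {"x": 0, "y": 0, "z": 0, "ax": 0, "ay": 0, "az": 0, "claw": 0.2},
  {"x": 0, "y": 0, "z": 0, "ax": 0, "ay": 0, "az": 0, "claw": 0.2},
  {"x": 0, "y": 0, "z": 0, "ax": 0, "ay": 0, "az": 0, "claw": 0.2},
  {"x": 0, "y": 0, "z": 0, "ax": 0, "ay": 0, "az": 0, "claw": 0.2},
  {"x": 0, "y": 0, "z": 0, "ax": 0, "ay": 0, "az": 0, "claw": 0.2},
  {"x": 0, "y": 0, "z": 0, "ax": 0, "ay": 0, "az": 0, "claw": 0.2},
  {"x": 0, "y": 0, "z": 0, "ax": 0, "ay": 0, "az": 0, "claw": 0.2},
])

```text
time: 3.0
tcp_pos: [0.6073, -0.2283, 0.0309]
tcp_rot: [-0.501, 0.501, -0.498, 0.501]
contact_force: [2.6, 0.7, 3.6]
gripper_width: 0.0313
```

```bash
python3 - <<'E'
from h import *
s=get_state();print(s["tcp_pos"],s["gripper_width"],s["contact_force"])
o=[]
for n,(u,v) in (("scene",(291,300)),("side",(383,265))):
    d=snapshot(n);o.append(cv2.resize(d["frame"][v-60:v+60,u-60:u+60],(400,400),interpolation=cv2.INTER_CUBIC))
cv2.imwrite("pics/g1.png",np.hstack(o)[:,:,::-1])
print(get_state()["gripper_width"])
E
```

```text
[ 0.60731414 -0.22826099  0.03090895] 0.03129455162815036 [2.56453249 0.67282926 3.60552792]
0.023364312695534042
```

View pics/g1.png

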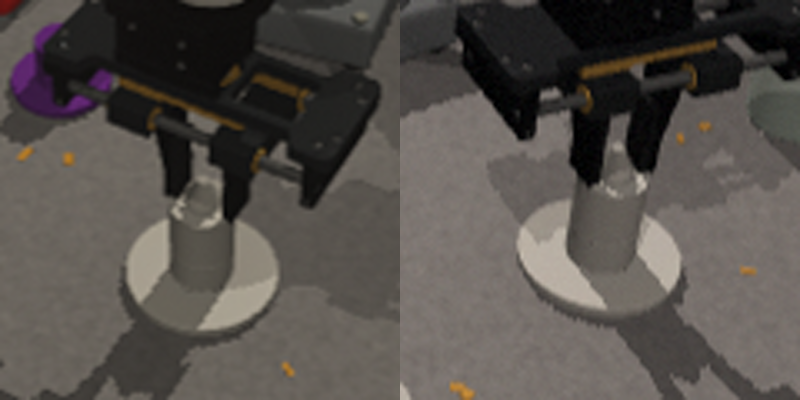

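```bash
python3 - <<'E'
from h import *
s=get_state();p=s["tcp_pos"];R=Ro.from_quat(s["tcp_rot"]).as_matrix();print(p,s["joints"].round(3),s["gripper_width"],s["contact_force"])
for n,(u,v) in (("scene",(291,300)),("side",(383,265))):
    d=snapshot(n)
    for dz in (-.012,.012):
        for h in (.031,.07): print(n,dz,h,((proj(d,[p[0]+dz,p[1],h])-[u-60,v-60])*400/120).round())
    print("core top, base",((proj(d,[[.6085,-.2305,.07],[.6085,-.2305,0]])-[u-60,v-60])*400/120).round().tolist())
d=snapshot("wrist");K,RR,t=cam(d);print("wrist cam",-RR.T@t, "expected tcp+",p+[0.0004,.0789,.2029])
E
```

```text
[ 0.60738082 -0.22825272  0.03086818] [ 0.26   0.5    0.039  1.559 -0.023  1.086  0.308] 0.023364312695534042 [-4.65967924  0.94066518  8.17188296]
scene -0.012 0.031 [[186. 233.]]
scene -0.012 0.07 [[187. 191.]]
scene 0.012 0.031 [[219. 247.]]
scene 0.012 0.07 [[220. 205.]]
core top, base [[203.0, 201.0], [202.0, 275.0]]
side -0.012 0.031 [[185. 224.]]
side -0.012 0.07 [[194. 174.]]
side 0.012 0.031 [[220. 215.]]
side 0.012 0.07 [[229. 166.]]
core top, base [[215.0, 172.0], [199.0, 259.0]]
wrist cam [ 0.60720829 -0.14985647  0.23391327] expected tcp+ [ 0.60778082 -0.14935272  0.23376818]
```

```bash
python3 - <<'E'
from h import *
A,B=snapshot("scene"),snapshot("side")
def tri(a,b):
    P=[K@np.c_[R,t] for K,R,t in (cam(A),cam(B))]
    X=cv2.triangulatePoints(P[0],P[1],np.float64(a).reshape(2,1),np.float64(b).reshape(2,1)).ravel();return (X[:3]/X[3]).round(4)
f=lambda c,o:np.array(c)*120/400+np.array(o)-60
print("now L,R",tri(f((178,200),(291,300)),f((188,180),(383,265))),tri(f((235,215),(291,300)),f((240,175),(383,265))))
print("start",tri((331,186),(331,137)),tri((373,193),(374,133)))
print("nose",tri(f((203,183),(291,300)),f((217,150),(383,265))))
E
```

```text
now L,R [ 0.5916 -0.2314  0.0658] [ 0.6285 -0.2263  0.0611]
start [ 5.806e-01 -4.000e-04  2.214e-01] [ 0.6795 -0.0022  0.2262]
nose [ 0.6079 -0.2298  0.0855]
```

The pictures and the force reading agree. The fingertips sit about 38 mm higher than the reported TCP, and did so at the start pose too (0.224 against 0.182). The jaws have closed to 23 mm on the nose instead of gripping the barrel. I'll open, go 36 mm lower and grip again.

play_rows([
  {"x": 0, "y": 0, "z": 0, "ax": 0, "ay": 0, "az": 0, "claw": 1},
  {"x": 0, "y": 0, "z": 0, "ax": 0, "ay": 0, "az": 0, "claw": 1},
  {"x": 0, "y": 0, "z": 0, "ax": 0, "ay": 0, "az": 0, "claw": 1},
  {"x": 0, "y": 0, "z": 0, "ax": 0, "ay": 0, "az": 0, "claw": 1},
  {"x": 0, "y": 0, "z": 0, "ax": 0, "ay": 0, "az": 0, "claw": 1},
  {"x": 0, "y": 0, "z": 0, "ax": 0, "ay": 0, "az": 0, "claw": 1},
  {"x": 0, "y": 0, "z": 0, "ax": 0, "ay": 0, "az": 0, "claw": 1},
  {"x": 0, "y": 0, "z": 0, "ax": 0, "ay": 0, "az": 0, "claw": 1},
])

```text
time: 4.15
tcp_pos: [0.6067, -0.2282, 0.0307]
tcp_rot: [-0.501, 0.501, -0.498, 0.5]
contact_force: [-0.8, -0.3, 0.5]
gripper_width: 0.0772
```

```bash
python3 - <<'E'
import rig
from h import *
print([x for x in dir(rig) if not x.startswith('__')],getattr(rig,'pinch_z',None))
s=get_state();print(s)
A,B=snapshot("scene"),snapshot("side")
o=[]
for d,(u,v) in ((A,(291,300)),(B,(383,265))): o.append(cv2.resize(d["frame"][v-60:v+60,u-60:u+60],(400,400),interpolation=cv2.INTER_CUBIC))
cv2.imwrite("pics/g2.png",np.hstack(o)[:,:,::-1])
E
```

```text
['Unreachable', 'get_state', 'job_done', 'pinch_z', 'snapshot'] 0.0187
{'time': 4.15, 'joints': array([ 0.26036475,  0.50034012,  0.03932971,  1.55938666, -0.02290028,
        1.08657219,  0.30789084]), 'qd': array([ 0.00173832, -0.00039164, -0.00022402, -0.00024938, -0.00057795,
        0.00033466, -0.00109965]), 'joint_efforts': array([-5.29891389e-03, -6.92168570e+01,  2.02205144e+00, -3.52246857e+01,
       -4.72082477e-02,  8.15350120e-02,  3.41988170e-04]), 'tcp_pos': array([ 0.60669526, -0.22816401,  0.03070853]), 'tcp_rot': array([-0.50083728,  0.50099783, -0.49786515,  0.5002934 ]), 'contact_force': array([-0.78045673, -0.34014325,  0.52123549]), 'torque': array([ 0.00649841,  0.0036554 , -0.02527597]), 'gripper_width': 0.07721694607894247}
```

View pics/g2.png

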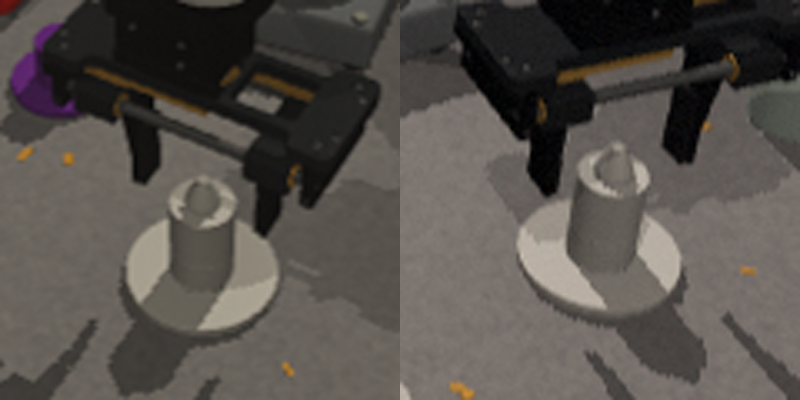

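Confirmed: the tips end near the nose height, at scene crop (146,183) and (266,235), and the core is undisturbed. Before going lower I'll check the height of the gripper body so it clears the nose.

```bash
python3 - <<'E'
from h import *
A,B=snapshot("scene"),snapshot("side")
def tri(a,b):
    P=[K@np.c_[R,t] for K,R,t in (cam(A),cam(B))]
    X=cv2.triangulatePoints(P[0],P[1],np.float64(a).reshape(2,1),np.float64(b).reshape(2,1)).ravel();return (X[:3]/X[3]).round(4)
f=lambda c,o:np.array(c)*120/400+np.array(o)-60
T=lambda a,b:tri(f(a,(291,300)),f(b,(383,265)))
print("plate",T((60,105),(125,138)),"tips",T((146,183),(146,193)),T((266,236),(283,163)),"rod ends",T((122,107),(192,98)),T((245,155),(330,68)))
E
```

```text
plate [ 0.5256 -0.2617  0.1395] tips [ 0.5655 -0.228   0.0622] [ 0.6542 -0.2328  0.0657] rod ends [ 0.5668 -0.2565  0.1529] [ 0.6504 -0.2592  0.1562]
```

The body starts about 75 mm above the tips, as specified. So the whole gripper sits about 35 mm above the reported TCP, and going down 34 mm is safe.

play_rows([
  {"x": 0, "y": 0.3, "z": 0, "ax": 0, "ay": 0, "az": 0, "claw": 1},
  {"x": 0.05, "y": 0.6, "z": 0, "ax": 0, "ay": 0, "az": 0, "claw": 1},
  {"x": 0.05, "y": 0.9, "z": 0, "ax": 0, "ay": 0, "az": 0, "claw": 1},
  {"x": 0.05, "y": 1.2, "z": 0, "ax": 0, "ay": 0, "az": 0, "claw": 1},
  {"x": 0.05, "y": 1.35, "z": 0, "ax": 0, "ay": 0, "az": 0, "claw": 1},
  {"x": 0.05, "y": 1.35, "z": 0, "ax": 0, "ay": 0, "az": 0, "claw": 0.2},
  {"x": 0.05, "y": 1.35, "z": 0, "ax": 0, "ay": 0, "az": 0, "claw": 0.2},
  {"x": 0.05, "y": 1.35, "z": 0, "ax": 0, "ay": 0, "az": 0, "claw": 0.2},
])

```text
time: 5.15
tcp_pos: [0.6069, -0.2295, -0.0025]
tcp_rot: [-0.501, 0.501, -0.498, 0.5]
contact_force: [0.2, 0.7, 1.0]
gripper_width: 0.0702
```

play_rows([
  {"x": 0, "y": 0, "z": 0, "ax": 0, "ay": 0, "az": 0, "claw": 0.2},
  {"x": 0, "y": 0, "z": 0, "ax": 0, "ay": 0, "az": 0, "claw": 0.2},
  {"x": 0, "y": 0, "z": 0, "ax": 0, "ay": 0, "az": 0, "claw": 0.2},
  {"x": 0, "y": 0, "z": 0, "ax": 0, "ay": 0, "az": 0, "claw": 0.2},
  {"x": 0, "y": 0, "z": 0, "ax": 0, "ay": 0, "az": 0, "claw": 0.2},
  {"x": 0, "y": 0, "z": 0, "ax": 0, "ay": 0, "az": 0, "claw": 0.2},
  {"x": 0, "y": 0, "z": 0, "ax": 0, "ay": 0, "az": 0, "claw": 0.2},
  {"x": 0, "y": 0, "z": 0, "ax": 0, "ay": 0, "az": 0, "claw": 0.2},
])

```text
time: 5.95
tcp_pos: [0.6069, -0.2295, -0.0024]
tcp_rot: [-0.501, 0.501, -0.498, 0.5]
contact_force: [-1.1, -0.6, 1.8]
gripper_width: 0.0413
```

The barrel is gripped at about 42 mm. Lifting.

play_rows([
  {"x": 0, "y": 0, "z": 0, "ax": 0, "ay": 0, "az": 0, "claw": 0.2},
  {"x": 0, "y": -0.3, "z": 0, "ax": 0, "ay": 0, "az": 0, "claw": 0.2},
  {"x": 0, "y": -1, "z": 0, "ax": 0, "ay": 0, "az": 0, "claw": 0.2},
  {"x": 0, "y": -2, "z": 0, "ax": 0, "ay": 0, "az": 0, "claw": 0.2},
  {"x": 0, "y": -3.2, "z": 0, "ax": 0, "ay": 0, "az": 0, "claw": 0.2},
  {"x": 0, "y": -4.4, "z": 0, "ax": 0, "ay": 0, "az": 0, "claw": 0.2},
  {"x": 0, "y": -5.4, "z": 0, "ax": 0, "ay": 0, "az": 0, "claw": 0.2},
  {"x": 0, "y": -5.6, "z": 0, "ax": 0, "ay": 0, "az": 0, "claw": 0.2},
], force=45)

```text
time: 6.75
tcp_pos: [0.6088, -0.2303, 0.141]
tcp_rot: [-0.5, 0.499, -0.5, 0.501]
contact_force: [1.2, -0.2, -3.4]
gripper_width: 0.041
```

play_rows([
  {"x": -0.6, "y": 0, "z": -0.2, "ax": 0, "ay": 0, "az": 0, "claw": 0.2},
  {"x": -1.5, "y": 0, "z": -0.4, "ax": 0, "ay": 0, "az": 0, "claw": 0.2},
  {"x": -2.6, "y": 0, "z": -0.6, "ax": 0, "ay": 0, "az": 0, "claw": 0.2},
  {"x": -3.7, "y": 0, "z": -0.8, "ax": 0, "ay": 0, "az": 0, "claw": 0.2},
  {"x": -4.7, "y": 0, "z": -1.0, "ax": 0, "ay": 0, "az": 0, "claw": 0.2},
  {"x": -5.4, "y": 0, "z": -1.2, "ax": 0, "ay": 0, "az": 0, "claw": 0.2},
  {"x": -5.75, "y": 0, "z": -1.3, "ax": 0, "ay": 0, "az": 0, "claw": 0.2},
  {"x": -5.75, "y": 0, "z": -1.3, "ax": 0, "ay": 0, "az": 0, "claw": 0.2},
])

```text
time: 7.55
tcp_pos: [0.5751, -0.085, 0.1401]
tcp_rot: [-0.501, 0.499, -0.499, 0.501]
contact_force: [-0.4, 0.4, -4.4]
gripper_width: 0.041
```

play_rows([
  {"x": -0.6, "y": 0, "z": -0.2, "ax": 0, "ay": 0, "az": 0, "claw": 0.2},
  {"x": -1.5, "y": 0, "z": -0.4, "ax": 0, "ay": 0, "az": 0, "claw": 0.2},
  {"x": -2.6, "y": 0, "z": -0.6, "ax": 0, "ay": 0, "az": 0, "claw": 0.2},
  {"x": -3.7, "y": 0, "z": -0.8, "ax": 0, "ay": 0, "az": 0, "claw": 0.2},
  {"x": -4.7, "y": 0, "z": -1.0, "ax": 0, "ay": 0, "az": 0, "claw": 0.2},
  {"x": -5.4, "y": 0, "z": -1.2, "ax": 0, "ay": 0, "az": 0, "claw": 0.2},
  {"x": -5.75, "y": 0, "z": -1.3, "ax": 0, "ay": 0, "az": 0, "claw": 0.2},
  {"x": -5.75, "y": 0, "z": -1.3, "ax": 0, "ay": 0, "az": 0, "claw": 0.2},
])

```text
time: 8.35
tcp_pos: [0.5418, 0.0592, 0.1402]
tcp_rot: [-0.501, 0.499, -0.498, 0.502]
contact_force: [-0.7, -0.1, -2.9]
gripper_width: 0.0411
```

```bash
python3 - <<'E'
from h import *
s=get_state();print(s["tcp_pos"],s["gripper_width"],Ro.from_quat(s["tcp_rot"]).as_matrix().round(3).tolist(),"to go",rel([.5425,.058,s["tcp_pos"][2]]))
A,B=snapshot("scene"),snapshot("side");o=[]
for d in (A,B):
    u,v=proj(d,[.5435,.0575,.14])[0].astype(int);print(u,v,(proj(d,[[.5435,.0575,.083],[.5435,.0575,s["tcp_pos"][2]+.0024]])-[u-60,v-60])*400/120)
    o.append(cv2.resize(d["frame"][v-60:v+60,u-60:u+60],(400,400),interpolation=cv2.INTER_CUBIC))
cv2.imwrite("pics/p1.png",np.hstack(o)[:,:,::-1])
E
```

```text
[0.54179207 0.05923779 0.14015427] 0.04113302037878417 [[0.006, -0.0, 1.0], [-1.0, 0.002, 0.006], [-0.002, -1.0, -0.0]] to go [ 4.96667370e-02 -8.33814315e-05  2.80442254e-02]
325 196 [[197.82887681 262.51439077]
 [202.13537297 198.00606134]]
304 163 [[199.18198979 271.27468093]
 [202.10794255 197.84888201]]
```

View pics/p1.png

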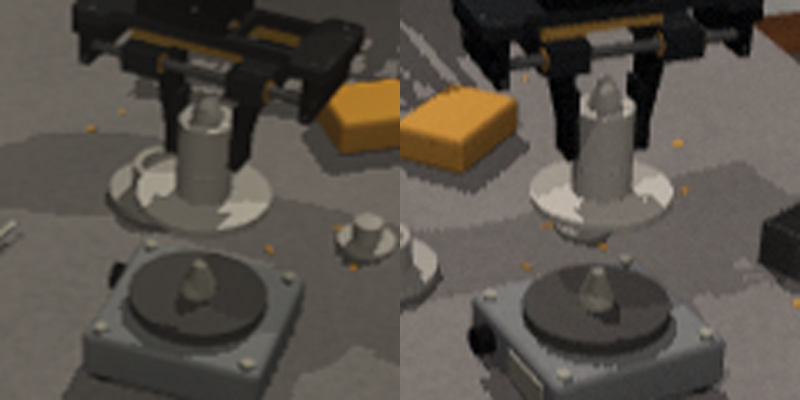

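The core hangs upright and centred over the spigot within about 2 mm: flange at scene crop x≈204 and spigot at 200, against 202 and 197 in the side crop. Lowering.

play_rows([
  {"x": 0.03, "y": 0.5, "z": 0.03, "ax": 0, "ay": 0, "az": 0, "claw": 0.2},
  {"x": 0.05, "y": 1, "z": 0.03, "ax": 0, "ay": 0, "az": 0, "claw": 0.2},
  {"x": 0.05, "y": 1.5, "z": 0.03, "ax": 0, "ay": 0, "az": 0, "claw": 0.2},
  {"x": 0.05, "y": 2, "z": 0.03, "ax": 0, "ay": 0, "az": 0, "claw": 0.2},
  {"x": 0.05, "y": 2.4, "z": 0.03, "ax": 0, "ay": 0, "az": 0, "claw": 0.2},
  {"x": 0.05, "y": 2.7, "z": 0.03, "ax": 0, "ay": 0, "az": 0, "claw": 0.2},
  {"x": 0.05, "y": 3, "z": 0.03, "ax": 0, "ay": 0, "az": 0, "claw": 0.2},
  {"x": 0.05, "y": 3.1, "z": 0.03, "ax": 0, "ay": 0, "az": 0, "claw": 0.2},
])

```text
time: 9.25
tcp_pos: [0.5428, 0.0561, 0.0619]
tcp_rot: [-0.501, 0.5, -0.499, 0.501]
contact_force: [-0.6, 0.5, -3.6]
gripper_width: 0.0412
```

play_rows([
  {"x": 0, "y": 0.08, "z": 0, "ax": 0, "ay": 0, "az": 0, "claw": 0.2},
  {"x": 0, "y": 0.14, "z": 0, "ax": 0, "ay": 0, "az": 0, "claw": 0.2},
  {"x": 0, "y": 0.2, "z": 0, "ax": 0, "ay": 0, "az": 0, "claw": 0.2},
  {"x": 0, "y": 0.24, "z": 0, "ax": 0, "ay": 0, "az": 0, "claw": 0.2},
  {"x": 0, "y": 0.28, "z": 0, "ax": 0, "ay": 0, "az": 0, "claw": 0.2},
  {"x": 0, "y": 0.3, "z": 0, "ax": 0, "ay": 0, "az": 0, "claw": 0.2},
  {"x": 0, "y": 0.3, "z": 0, "ax": 0, "ay": 0, "az": 0, "claw": 0.2},
  {"x": 0, "y": 0.3, "z": 0, "ax": 0, "ay": 0, "az": 0, "claw": 0.2},
])

```text
time: 10.05
tcp_pos: [0.543, 0.0567, 0.0547]
tcp_rot: [-0.501, 0.5, -0.499, 0.501]
contact_force: [-0.2, 5.5, 1.2]
gripper_width: 0.0414
```

The force shows contact at the expected height of 0.0547. Opening, then rising straight up.

play_rows([
  {"x": 0, "y": 0.03, "z": 0, "ax": 0, "ay": 0, "az": 0, "claw": 0.2},
  {"x": 0, "y": 0.03, "z": 0, "ax": 0, "ay": 0, "az": 0, "claw": 0.6},
  {"x": 0, "y": 0.03, "z": 0, "ax": 0, "ay": 0, "az": 0, "claw": 0.8},
  {"x": 0, "y": 0.03, "z": 0, "ax": 0, "ay": 0, "az": 0, "claw": 0.8},
  {"x": 0, "y": 0.03, "z": 0, "ax": 0, "ay": 0, "az": 0, "claw": 0.8},
  {"x": 0, "y": 0.03, "z": 0, "ax": 0, "ay": 0, "az": 0, "claw": 0.8},
  {"x": 0, "y": 0.03, "z": 0, "ax": 0, "ay": 0, "az": 0, "claw": 0.8},
  {"x": 0, "y": 0.03, "z": 0, "ax": 0, "ay": 0, "az": 0, "claw": 0.8},
])

```text
time: 10.85
tcp_pos: [0.543, 0.0566, 0.054]
tcp_rot: [-0.501, 0.499, -0.499, 0.501]
contact_force: [-0.8, 0.3, -0.9]
gripper_width: 0.0693
```

play_rows([
  {"x": 0, "y": -0.3, "z": 0, "ax": 0, "ay": 0, "az": 0, "claw": 0.8},
  {"x": 0, "y": -0.8, "z": 0, "ax": 0, "ay": 0, "az": 0, "claw": 0.8},
  {"x": 0, "y": -1.6, "z": 0, "ax": 0, "ay": 0, "az": 0, "claw": 0.8},
  {"x": 0, "y": -2.6, "z": 0, "ax": 0, "ay": 0, "az": 0, "claw": 0.8},
  {"x": 0, "y": -3.6, "z": 0, "ax": 0, "ay": 0, "az": 0, "claw": 0.8},
  {"x": 0, "y": -4.4, "z": 0, "ax": 0, "ay": 0, "az": 0, "claw": 0.8},
  {"x": 0, "y": -4.6, "z": 0, "ax": 0, "ay": 0, "az": 0, "claw": 0.8},
  {"x": 0, "y": -4.6, "z": 0, "ax": 0, "ay": 0, "az": 0, "claw": 0.8},
])

```text
time: 11.65
tcp_pos: [0.5435, 0.0565, 0.17]
tcp_rot: [-0.5, 0.499, -0.499, 0.502]
contact_force: [-0.6, -0.2, -0.1]
gripper_width: 0.0695
```

play_rows([
  {"x": 0.6, "y": 0, "z": -0.2, "ax": 0, "ay": 0, "az": 0, "claw": 0.8},
  {"x": 1.6, "y": 0, "z": -0.6, "ax": 0, "ay": 0, "az": 0, "claw": 0.8},
  {"x": 2.8, "y": 0, "z": -1, "ax": 0, "ay": 0, "az": 0, "claw": 0.8},
  {"x": 4, "y": 0, "z": -1.5, "ax": 0, "ay": 0, "az": 0, "claw": 0.8},
  {"x": 5.2, "y": 0, "z": -2, "ax": 0, "ay": 0, "az": 0, "claw": 0.8},
  {"x": 6.4, "y": 0, "z": -2.4, "ax": 0, "ay": 0, "az": 0, "claw": 0.8},
  {"x": 7, "y": 0, "z": -2.6, "ax": 0, "ay": 0, "az": 0, "claw": 0.8},
  {"x": 7, "y": 0, "z": -2.6, "ax": 0, "ay": 0, "az": 0, "claw": 0.8},
])

```text
time: 12.45
tcp_pos: [0.4771, -0.1221, 0.1687]
tcp_rot: [-0.499, 0.501, -0.5, 0.5]
contact_force: [0.1, -0.2, -0.3]
gripper_width: 0.0695
```

play_rows([
  {"x": 0.6, "y": 0, "z": -0.2, "ax": 0, "ay": 0, "az": 0, "claw": 0.8},
  {"x": 1.6, "y": 0, "z": -0.6, "ax": 0, "ay": 0, "az": 0, "claw": 0.8},
  {"x": 2.8, "y": 0, "z": -1, "ax": 0, "ay": 0, "az": 0, "claw": 0.8},
  {"x": 4, "y": 0, "z": -1.5, "ax": 0, "ay": 0, "az": 0, "claw": 0.8},
  {"x": 5.2, "y": 0, "z": -2, "ax": 0, "ay": 0, "az": 0, "claw": 0.8},
  {"x": 6.4, "y": 0, "z": -2.4, "ax": 0, "ay": 0, "az": 0, "claw": 0.8},
  {"x": 7, "y": 0, "z": -2.6, "ax": 0, "ay": 0, "az": 0, "claw": 0.8},
  {"x": 7, "y": 0, "z": -2.6, "ax": 0, "ay": 0, "az": 0, "claw": 0.8},
])

```text
time: 13.25
tcp_pos: [0.4105, -0.2985, 0.1676]
tcp_rot: [-0.499, 0.502, -0.501, 0.499]
contact_force: [0.3, 0.4, 0.8]
gripper_width: 0.0694
```

```bash
python3 - <<'E'
from h import *
s=get_state();print(s["tcp_pos"],Ro.from_quat(s["tcp_rot"]).as_matrix().round(3).tolist(),"to go",rel([.414,-.297,-.023]))
o=[]
d=snapshot("wrist");p=proj(d,[[.415,-.297,.045],[.415,-.297,.008]]);print(p.round())
u,v=p[0].astype(int);v=min(v,340);u0,v0=u-70,v-80;print("wrist crop origin",u0,v0,"x",400/140)
o.append(cv2.resize(d["frame"][v0:v0+140,u0:u0+140],(400,400),interpolation=cv2.INTER_CUBIC))
for n in("scene","side"):
    d=snapshot(n);u,v=proj(d,[.5435,.0575,.1])[0].astype(int);print(n,(proj(d,[[.5435,.0575,.127],[.5435,.0575,.147],[.5435,.0575,.065]])-[u-40,v-40])*5)
    o.append(cv2.resize(d["frame"][v-40:v+40,u-40:u+40],(400,400),interpolation=cv2.INTER_CUBIC))
cv2.imwrite("pics/c1.png",cv2.resize(np.hstack(o),(798,266))[:,:,::-1])
E
```

```text
[ 0.41047944 -0.29848361  0.16764623] [[-0.005, -0.001, 1.0], [-1.0, 0.001, -0.005], [-0.001, -1.0, -0.001]] to go [-0.04968482  7.62573593  0.1503754 ]
[[284. 187.]
 [283. 179.]]
wrist crop origin 213 107 x 2.857142857142857
scene [[206.47737438 157.85865911]
 [208.7014704  124.54324136]
 [199.86705025 256.87673574]]
side [[206.98882571 151.21157396]
 [208.50080698 113.26891341]
 [202.49936507 263.8730768 ]]
```

View pics/c1.png

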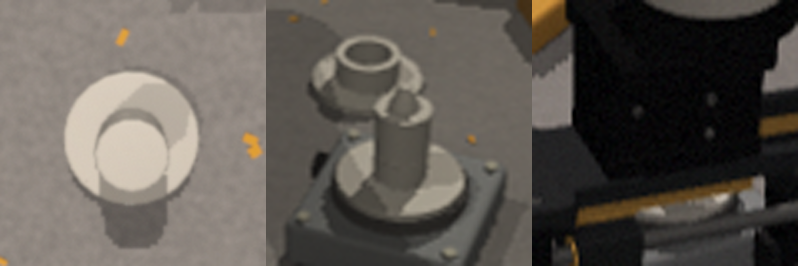

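The core is seated: its top, nose and flange all land within about 3 crop pixels of the predicted seated positions. The wrist view puts the cap at (282,188), within 2 px of prediction. Descending on it.

play_rows([
  {"x": 0, "y": 1, "z": 0.12, "ax": 0, "ay": 0, "az": 0, "claw": 0.8},
  {"x": 0, "y": 2.2, "z": 0.12, "ax": 0, "ay": 0, "az": 0, "claw": 0.8},
  {"x": 0, "y": 3.4, "z": 0.12, "ax": 0, "ay": 0, "az": 0, "claw": 0.8},
  {"x": 0, "y": 4.6, "z": 0.12, "ax": 0, "ay": 0, "az": 0, "claw": 0.8},
  {"x": 0, "y": 5.6, "z": 0.12, "ax": 0, "ay": 0, "az": 0, "claw": 0.8},
  {"x": 0, "y": 6.4, "z": 0.12, "ax": 0, "ay": 0, "az": 0, "claw": 0.8},
  {"x": 0, "y": 7, "z": 0.12, "ax": 0, "ay": 0, "az": 0, "claw": 0.8},
  {"x": 0, "y": 7.2, "z": 0.12, "ax": 0, "ay": 0, "az": 0, "claw": 0.8},
])

```text
time: 14.2
tcp_pos: [0.4149, -0.293, -0.0137]
tcp_rot: [-0.5, 0.501, -0.498, 0.501]
contact_force: [0.8, -0.1, 0.0]
gripper_width: 0.0697
```

play_rows([
  {"x": 0, "y": 0.1, "z": 0, "ax": 0, "ay": 0, "az": 0, "claw": 0.8},
  {"x": 0, "y": 0.2, "z": 0, "ax": 0, "ay": 0, "az": 0, "claw": 0.8},
  {"x": 0, "y": 0.2, "z": 0, "ax": 0, "ay": 0, "az": 0, "claw": 0.2},
  {"x": 0, "y": 0.2, "z": 0, "ax": 0, "ay": 0, "az": 0, "claw": 0.2},
  {"x": 0, "y": 0.2, "z": 0, "ax": 0, "ay": 0, "az": 0, "claw": 0.2},
  {"x": 0, "y": 0.2, "z": 0, "ax": 0, "ay": 0, "az": 0, "claw": 0.2},
  {"x": 0, "y": 0.2, "z": 0, "ax": 0, "ay": 0, "az": 0, "claw": 0.2},
  {"x": 0, "y": 0.2, "z": 0, "ax": 0, "ay": 0, "az": 0, "claw": 0.2},
], force=30)

```text
time: 15.0
tcp_pos: [0.4148, -0.2931, -0.0185]
tcp_rot: [-0.5, 0.501, -0.498, 0.501]
contact_force: [-1.2, 0.9, 2.7]
gripper_width: 0.0374
```

play_rows([
  {"x": 0, "y": 0, "z": 0, "ax": 0, "ay": 0, "az": 0, "claw": 0.2},
  {"x": 0, "y": 0, "z": 0, "ax": 0, "ay": 0, "az": 0, "claw": 0.2},
  {"x": 0, "y": 0, "z": 0, "ax": 0, "ay": 0, "az": 0, "claw": 0.2},
  {"x": 0, "y": 0, "z": 0, "ax": 0, "ay": 0, "az": 0, "claw": 0.2},
  {"x": 0, "y": 0, "z": 0, "ax": 0, "ay": 0, "az": 0, "claw": 0.2},
  {"x": 0, "y": 0, "z": 0, "ax": 0, "ay": 0, "az": 0, "claw": 0.2},
  {"x": 0, "y": 0, "z": 0, "ax": 0, "ay": 0, "az": 0, "claw": 0.2},
  {"x": 0, "y": 0, "z": 0, "ax": 0, "ay": 0, "az": 0, "claw": 0.2},
])

```text
time: 15.8
tcp_pos: [0.4148, -0.2931, -0.0185]
tcp_rot: [-0.5, 0.501, -0.498, 0.501]
contact_force: [-2.1, -0.3, 1.8]
gripper_width: 0.0374
```

The cap is gripped at 37.4 mm. Lifting it clear of the nose height and carrying it over.

play_rows([
  {"x": 0, "y": -0.3, "z": 0, "ax": 0, "ay": 0, "az": 0, "claw": 0.2},
  {"x": 0, "y": -1, "z": 0, "ax": 0, "ay": 0, "az": 0, "claw": 0.2},
  {"x": 0, "y": -2.2, "z": 0, "ax": 0, "ay": 0, "az": 0, "claw": 0.2},
  {"x": 0, "y": -3.6, "z": 0, "ax": 0, "ay": 0, "az": 0, "claw": 0.2},
  {"x": 0, "y": -5, "z": 0, "ax": 0, "ay": 0, "az": 0, "claw": 0.2},
  {"x": 0, "y": -6.4, "z": 0, "ax": 0, "ay": 0, "az": 0, "claw": 0.2},
  {"x": 0, "y": -7.4, "z": 0, "ax": 0, "ay": 0, "az": 0, "claw": 0.2},
  {"x": 0, "y": -7.9, "z": 0, "ax": 0, "ay": 0, "az": 0, "claw": 0.2},
])

```text
time: 16.6
tcp_pos: [0.4161, -0.2943, 0.1817]
tcp_rot: [-0.5, 0.5, -0.499, 0.501]
contact_force: [0.3, 0.0, -1.4]
gripper_width: 0.037
```

play_rows([
  {"x": -0.6, "y": -0.1, "z": 0.2, "ax": 0, "ay": 0, "az": 0, "claw": 0.2},
  {"x": -1.6, "y": -0.1, "z": 0.6, "ax": 0, "ay": 0, "az": 0, "claw": 0.2},
  {"x": -2.8, "y": -0.1, "z": 1, "ax": 0, "ay": 0, "az": 0, "claw": 0.2},
  {"x": -4, "y": -0.1, "z": 1.5, "ax": 0, "ay": 0, "az": 0, "claw": 0.2},
  {"x": -5.2, "y": -0.1, "z": 2, "ax": 0, "ay": 0, "az": 0, "claw": 0.2},
  {"x": -6.4, "y": -0.1, "z": 2.4, "ax": 0, "ay": 0, "az": 0, "claw": 0.2},
  {"x": -7, "y": -0.1, "z": 2.6, "ax": 0, "ay": 0, "az": 0, "claw": 0.2},
  {"x": -7, "y": -0.1, "z": 2.6, "ax": 0, "ay": 0, "az": 0, "claw": 0.2},
])

```text
time: 17.4
tcp_pos: [0.4809, -0.1164, 0.1838]
tcp_rot: [-0.501, 0.499, -0.497, 0.502]
contact_force: [0.2, -0.3, -1.8]
gripper_width: 0.0372
```

play_rows([
  {"x": -0.6, "y": 0, "z": 0.2, "ax": 0, "ay": 0, "az": 0, "claw": 0.2},
  {"x": -1.6, "y": 0, "z": 0.6, "ax": 0, "ay": 0, "az": 0, "claw": 0.2},
  {"x": -2.8, "y": 0, "z": 1, "ax": 0, "ay": 0, "az": 0, "claw": 0.2},
  {"x": -4, "y": 0, "z": 1.5, "ax": 0, "ay": 0, "az": 0, "claw": 0.2},
  {"x": -5.2, "y": 0, "z": 2, "ax": 0, "ay": 0, "az": 0, "claw": 0.2},
  {"x": -6.4, "y": 0, "z": 2.4, "ax": 0, "ay": 0, "az": 0, "claw": 0.2},
  {"x": -7, "y": 0, "z": 2.5, "ax": 0, "ay": 0, "az": 0, "claw": 0.2},
  {"x": -7, "y": 0, "z": 2.5, "ax": 0, "ay": 0, "az": 0, "claw": 0.2},
])

```text
time: 18.2
tcp_pos: [0.542, 0.0604, 0.1836]
tcp_rot: [-0.502, 0.499, -0.496, 0.503]
contact_force: [0.5, 0.0, -1.5]
gripper_width: 0.0376
```

```bash
python3 - <<'E'
from h import *
s=get_state();p=s["tcp_pos"];print(p,s["gripper_width"],Ro.from_quat(s["tcp_rot"]).as_matrix().round(3).tolist(),"to go",rel([.543,.062,.127-.0185]))
o=[]
for n in("scene","side"):
    d=snapshot(n);u,v=proj(d,[.5435,.0575,.17])[0].astype(int);zb=p[2]+.0185
    print(n,((proj(d,[[.5435,.0575,.147],[.5435,.0575,.127],[p[0],p[1]-.0045,zb+.008],[p[0],p[1]-.0045,zb]])-[u-50,v-50])*4).round().tolist())
    o.append(cv2.resize(d["frame"][v-50:v+50,u-50:u+50],(400,400),interpolation=cv2.INTER_CUBIC))
cv2.imwrite("pics/c2.png",np.hstack(o)[:,:,::-1])
E
```

```text
[0.54202967 0.06042602 0.18361974] 0.037609252643546406 [[0.009, -0.002, 1.0], [-1.0, 0.003, 0.009], [-0.003, -1.0, -0.002]] to go [-0.05215164  3.00489886  0.04575727]
scene [[199.0, 232.0], [197.0, 258.0], [201.0, 144.0], [201.0, 156.0]]
side [[199.0, 239.0], [198.0, 269.0], [201.0, 140.0], [201.0, 153.0]]
```

View pics/c2.png

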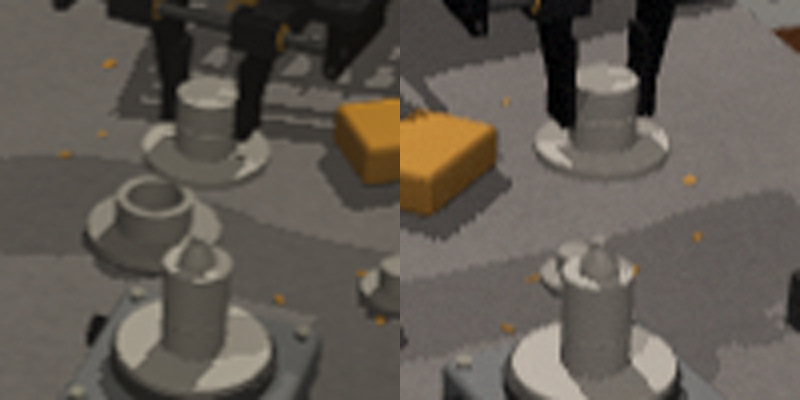

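The cap is upright and within about 2 mm of the nose axis: cap 206 against nose 199 in the scene crop, 201 against 199 in the side crop. Lowering straight down.

play_rows([
  {"x": 0, "y": 0.5, "z": 0.02, "ax": 0, "ay": 0, "az": 0, "claw": 0.2},
  {"x": 0, "y": 1, "z": 0.02, "ax": 0, "ay": 0, "az": 0, "claw": 0.2},
  {"x": 0, "y": 1.4, "z": 0.02, "ax": 0, "ay": 0, "az": 0, "claw": 0.2},
  {"x": 0, "y": 1.8, "z": 0.02, "ax": 0, "ay": 0, "az": 0, "claw": 0.2},
  {"x": 0, "y": 2.1, "z": 0.02, "ax": 0, "ay": 0, "az": 0, "claw": 0.2},
  {"x": 0, "y": 2.4, "z": 0.02, "ax": 0, "ay": 0, "az": 0, "claw": 0.2},
  {"x": 0, "y": 2.6, "z": 0.02, "ax": 0, "ay": 0, "az": 0, "claw": 0.2},
  {"x": 0, "y": 2.7, "z": 0.02, "ax": 0, "ay": 0, "az": 0, "claw": 0.2},
])

```text
time: 19.1
tcp_pos: [0.5423, 0.0575, 0.1159]
tcp_rot: [-0.501, 0.5, -0.498, 0.501]
contact_force: [-0.1, -0.8, -1.2]
gripper_width: 0.0372
```

play_rows([
  {"x": 0, "y": 0.06, "z": 0, "ax": 0, "ay": 0, "az": 0, "claw": 0.2},
  {"x": 0, "y": 0.12, "z": 0, "ax": 0, "ay": 0, "az": 0, "claw": 0.2},
  {"x": 0, "y": 0.17, "z": 0, "ax": 0, "ay": 0, "az": 0, "claw": 0.2},
  {"x": 0, "y": 0.21, "z": 0, "ax": 0, "ay": 0, "az": 0, "claw": 0.2},
  {"x": 0, "y": 0.24, "z": 0, "ax": 0, "ay": 0, "az": 0, "claw": 0.2},
  {"x": 0, "y": 0.24, "z": 0, "ax": 0, "ay": 0, "az": 0, "claw": 0.2},
  {"x": 0, "y": 0.24, "z": 0, "ax": 0, "ay": 0, "az": 0, "claw": 0.2},
  {"x": 0, "y": 0.24, "z": 0, "ax": 0, "ay": 0, "az": 0, "claw": 0.2},
])

```text
time: 19.9
tcp_pos: [0.5423, 0.0575, 0.11]
tcp_rot: [-0.501, 0.5, -0.498, 0.501]
contact_force: [1.0, 0.5, -2.9]
gripper_width: 0.0373
```

play_rows([
  {"x": 0, "y": 0.03, "z": 0, "ax": 0, "ay": 0, "az": 0, "claw": 0.2},
  {"x": 0, "y": 0.05, "z": 0, "ax": 0, "ay": 0, "az": 0, "claw": 0.2},
  {"x": 0, "y": 0.07, "z": 0, "ax": 0, "ay": 0, "az": 0, "claw": 0.2},
  {"x": 0, "y": 0.08, "z": 0, "ax": 0, "ay": 0, "az": 0, "claw": 0.2},
  {"x": 0, "y": 0.08, "z": 0, "ax": 0, "ay": 0, "az": 0, "claw": 0.2},
  {"x": 0, "y": 0.08, "z": 0, "ax": 0, "ay": 0, "az": 0, "claw": 0.2},
  {"x": 0, "y": 0.08, "z": 0, "ax": 0, "ay": 0, "az": 0, "claw": 0.2},
  {"x": 0, "y": 0.08, "z": 0, "ax": 0, "ay": 0, "az": 0, "claw": 0.2},
])

```text
time: 20.7
tcp_pos: [0.5424, 0.0575, 0.1085]
tcp_rot: [-0.501, 0.5, -0.498, 0.501]
contact_force: [-2.9, -0.7, 5.3]
gripper_width: 0.0374
```

Contact at 0.1085, exactly the expected seated height. Releasing and rising.

play_rows([
  {"x": 0, "y": 0, "z": 0, "ax": 0, "ay": 0, "az": 0, "claw": 0.5},
  {"x": 0, "y": 0, "z": 0, "ax": 0, "ay": 0, "az": 0, "claw": 0.8},
  {"x": 0, "y": 0, "z": 0, "ax": 0, "ay": 0, "az": 0, "claw": 0.8},
  {"x": 0, "y": 0, "z": 0, "ax": 0, "ay": 0, "az": 0, "claw": 0.8},
  {"x": 0, "y": 0, "z": 0, "ax": 0, "ay": 0, "az": 0, "claw": 0.8},
  {"x": 0, "y": 0, "z": 0, "ax": 0, "ay": 0, "az": 0, "claw": 0.8},
  {"x": 0, "y": 0, "z": 0, "ax": 0, "ay": 0, "az": 0, "claw": 0.8},
  {"x": 0, "y": 0, "z": 0, "ax": 0, "ay": 0, "az": 0, "claw": 0.8},
])

```text
time: 21.5
tcp_pos: [0.5424, 0.0575, 0.1085]
tcp_rot: [-0.501, 0.5, -0.498, 0.501]
contact_force: [-1.5, -0.7, 0.5]
gripper_width: 0.0693
```

play_rows([
  {"x": 0, "y": -0.3, "z": 0, "ax": 0, "ay": 0, "az": 0, "claw": 0.8},
  {"x": 0, "y": -0.8, "z": 0, "ax": 0, "ay": 0, "az": 0, "claw": 0.8},
  {"x": 0, "y": -1.5, "z": 0, "ax": 0, "ay": 0, "az": 0, "claw": 0.8},
  {"x": 0, "y": -2.4, "z": 0, "ax": 0, "ay": 0, "az": 0, "claw": 0.8},
  {"x": 0, "y": -3.2, "z": 0, "ax": 0, "ay": 0, "az": 0, "claw": 0.8},
  {"x": 0, "y": -3.8, "z": 0, "ax": 0, "ay": 0, "az": 0, "claw": 0.8},
  {"x": 0, "y": -4, "z": 0, "ax": 0, "ay": 0, "az": 0, "claw": 0.8},
  {"x": 0, "y": -4, "z": 0, "ax": 0, "ay": 0, "az": 0, "claw": 0.8},
])

```text
time: 22.3
tcp_pos: [0.5431, 0.0573, 0.2096]
tcp_rot: [-0.501, 0.499, -0.498, 0.502]
contact_force: [-0.4, 0.8, -0.2]
gripper_width: 0.0698
```

```bash
python3 - <<'E'
from h import *
s=get_state();print(s["time"],s["tcp_pos"],s["gripper_width"],s["contact_force"])
o=[]
for n in("scene","side"):
    d=snapshot(n);u,v=proj(d,[.5435,.0575,.12])[0].astype(int)
    print(n,((proj(d,[[.5435,.0575,.172],[.5435,.0575,.135],[.5435,.0575,.065]])-[u-50,v-50])*4).round().tolist())
    o.append(cv2.resize(d["frame"][v-50:v+50,u-50:u+50],(400,400),interpolation=cv2.INTER_CUBIC))
cv2.imwrite("pics/e1.png",np.hstack(o)[:,:,::-1])
E
```

```text
22.3 [0.54305123 0.05734323 0.20960718] 0.06979086362735673 [-0.39903609  0.75933222 -0.15166479]
scene [[205.0, 134.0], [202.0, 184.0], [196.0, 274.0]]
side [[204.0, 124.0], [202.0, 181.0], [198.0, 283.0]]
```

View pics/e1.png

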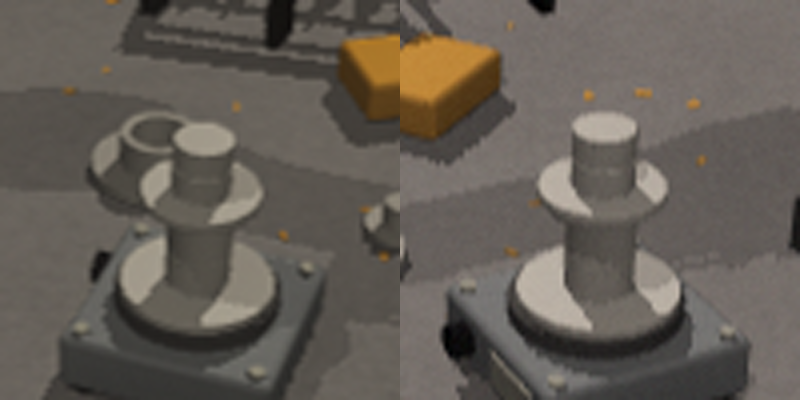

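The reel is assembled and upright. The cap top is at (204,139) against a predicted (205,134) in the scene crop and (204,128) against (204,124) in the side crop, about 1 camera pixel off. The fingers are clear.

```bash
python3 -c "
from rig import *
print(job_done())"
```

```text
the job is handed in; nothing more can be done
None
```

The reel is made up and handed in at about 22 s. The tall core sits on the winder's spigot and the wide white cap sits on the core's nose. Both were lowered at under 0.15 m/s until the wrist force showed contact, then released. I did not touch the squat core or the coloured look-alikes.

**Last checks:** In both the scene and side views the stack is upright, and the cap top and both flanges lie within about 1 camera pixel (roughly 2–3 mm) of where a seated stack should be. Contact came within a millimetre of the expected height for both parts, and the gripper is open and well above the reel. I did not measure the squat core's position again, though it looks undisturbed in the pictures.

**What disagreed:**
- The fingertips are really about 35 mm higher than the reported TCP. My first grasp therefore closed on the core's nose. I saw this in the pictures, opened, went lower and gripped the barrel properly; all later heights allow for it.
- My first move call was refused because a row must include every key. Nothing moved.

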